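Couple the pull bar and draw the test carriage out

ROBOT

A 6-joint arm with a two-finger parallel gripper is mounted at the origin on the work surface. World frame = base frame: x ahead of the robot, y to its left, z up, the work surface at z = 0. Lengths are in mm, angles in rad, forces in N, time in s.
With the tool pointing down it reaches from about 275 to 1000 mm from the base axis. Payload 8.4 kg.
Tool frame: the origin (TCP) lies between the finger pads; the fingertips stand r.tips_ahead ahead of it and the grasp point (between the pads) lies 6 mm ahead of it (r.tips_ahead is the distance from the TCP to the fingertips, in mm); z points along the fingers, y is the line along which they close (so a half turn about z gives the same grasp; the last joint's range is limited). The gripper opens to 85 mm and grips with 20 to 120 N. Pads are 22 mm wide; open, the fingers measure 114 mm over their backs; the gripper's body (76 mm by 85 mm) begins 54 mm behind the grasp point. The pads swing forward as they close: fully open they stand 13 mm farther back than shut.
Start: joints at [-1.129, 0.353, 1.633, -0, 1.155, -0.002], TCP at [268.358, -564.457, 256.281] pointing down, gripper open.
Joint ranges: [-2.63, 2.63], [-0.92, 2.1], [0.06, 2.66], [-1.3, 4.44], [0, 2.69], [-3.02, 3.02]. Speed limits (rad/s): [2.22, 2.22, 2.79, 3.14, 3.14, 3.14].

INTERFACE

Orientations are given as [roll, pitch, yaw] about the fixed x, y, z axes, in that order (R = Rz(yaw) Ry(pitch) Rx(roll)).
In Python, from rig import r gives the robot as it stands.
- The arm moves only by the tool carry_out, never from a script. Its arguments are lists of equal length, an entry for each row: "delta_pos": the shift along the tool's x, y, z in m, a list of three; "rot": the turn, a rotation vector about the tool's x, y, z in degrees, a list of three. A call has 1 to 8 rows; each row is the pose to reach, as a shift and turn from the pose commanded when the call began, along the tool's axes at that moment; what a row does not reach only later rows make up. A row lasts 1/8 s, in which the tool goes at most 62.5 mm and 10.7 degrees, less where a joint would pass 70% of its speed; a pose out of reach is approached as far as the arm can. A call with a gripper value outside its range is refused whole. "claw" is the finger opening in m, from 0 to 0.0854, set as the call begins (left out, the last holds). The fingers move at their own pace and stop on an object; "grip_force" is the grip in N (left out, the last holds). Time passes only in rows, so rows that repeat a pose let the fingers close. It gives the time, the measured TCP pose, the force, the opening and the grip force at its end, in the units of the state.
- r.sense(): the state, without advancing time (a new reading comes with each control period).
- r.grab_frame(name): name is "scene" or "top"; returns the picture (400x640x3 uint8, blue, green, red); there is no depth.
- r.camera_info(name): a dict with "fx", "fy", "cx", "cy" (pixels), "distortion" ([k1, k2, p1, p2, k3] as OpenCV has them; the pictures are not rectified), "pose" (4x4, takes a point from camera to world coordinates). Camera axes: x right, y down, z forward; pixel columns grow to the right and rows downward; lengths in mm; the calibration is good to about 2 mm. A picture is of the moment at which its call begins. camera_info takes no time and is no camera call.
- r.sign_off(): hands the job in; it is judged then, once.
Trained networks look in the newest picture that a camera, given by its name, has taken for a name from the list of things; names that differ only in an ending like _2 or _b are one class to them, and where a whole thing is asked for, a point or a joint stands for the part that bears it (a point fixed in the world has none). Each returns a list of dicts, best first, with "p" (0 to 1); they miss things now and then, are a little off and sometimes report something else, mostly with a low value. They report only what shows in the picture. A call takes as long as a camera call.
- r.recognise(thing, camera): "box" ([left, top, right, bottom] in pixels, round what is visible of it).
- r.cut_out(thing, camera): "mask" (400x640 bool, what is visible of it) and "box" ([left, top, right, bottom] in pixels, round what is visible of it).
The state is a dict: "clock": time; "qpos": joint angles; "qvel": joint speeds; "joint_efforts": joint torques, N m; "eef_pos": TCP position; "tcp_rot": TCP orientation; "contact_force": force on the tool from outside, world axes, zero at the start; "wrist_torque": the same for the moment, N m; "opening": opening from 0.0 (shut) to 1.0 (fully open); "grasp_force": force on a finger pad.
Only numpy, scipy, OpenCV 4.12 (cv2) and the standard library are available. Lean on these libraries where they do the work, as an engineer would, in place of code of your own. Each camera call takes 0.05 s, during which the arm holds its last target. There are 200 camera calls.

TASK

Draw the steel test cell out of its bay: take the pull bar, push the mouth of its hook onto the tow pin of the carriage until the sprung latch snaps shut behind the pin, and pull the carriage out until it is right up against its front stops. Move the carriage with the bar only and do not ram or jerk it (keep the load on the hook under 30 N), then leave the bar coupled, lying flat on the bench, with the fittings and the cover plate round about left where they are.

Things in the scene. Friction and masses are not known exactly. Their poses are not given: they have to be found in the camera images.
- bar_grip (a point): Centre of the black rubber grip sleeve of the loose pull bar, at half height (17 mm over the bench when lying flat). Sleeve 26 mm wide, 34 mm high, from 55 mm behind this point to 45 mm ahead; bar 0.4 to 0.9 kg, balanced near here. x: along the bar to the hook's mouth; z: up. T-handle 110 mm wide, 168 mm behind; flat hook head 68 to 180 mm ahead.
- hook_seat (a point): Where the pin's centre lies when home in the hook; 105 mm ahead (+x) and 2 mm right (-y) of bar_grip, same height and axes. Head 14 mm thick, 54 mm wide. Mouth opens to +x: flared lips 75 mm ahead, 50 mm apart, narrowing to a 22 mm throat 39 to 55 mm ahead; inside 25 mm wide, pin can go 2 mm deeper. A shoe under the neck, 39 to 57 mm behind, reaches the sleeve's underside level.
- pull_bar: The whole pull bar: T-handle, grip sleeve, hook head and latch, steel, 360 mm long. Origin on its underside, 17 mm below bar_grip, same axes.
- latch (a joint): Sprung steel latch across the hook's throat, pivoted on the right (-y) jaw 35 mm ahead of hook_seat. 0 = shut; grows to 1.5 rad as an entering pin pushes it inward, which takes 5 N, up to 14 N half-way; it opens inward only. It snaps shut when the pin's centre comes within 4 mm of hook_seat. On pulling, the pin bears on the shut latch, 23 mm ahead of hook_seat, and is held.
- tow_pin (a point): On the axis of the carriage's upright steel tow pin, 17 mm over the bench: 18 mm thick, mushroom head 32 mm wide. The hook goes round the bare pin between the tongue plate (50 mm wide, top 8 mm over the bench, reaching 25 mm to -x of the pin) and the head (underside at 39 mm). Rubber-sprung: gives 1 mm per 6 N along x. x: from the pin to the carriage, the way the hook is pushed; z: up.
- carriage: Carriage plate 160 x 210 mm on rails, with the bolted steel test cell and gauge (260 mm high) and, in front, the tongue with tow pin. Origin on the bench under the plate, 180 mm to +x of the pin. Runs along its x only, 5 kg, about 5 N friction. It stands 15 to 95 mm off its back stop: pressed by the hook it first rolls back to that stop, only then does the latch give way.
- track: Fixed pair of guide rails, 380 mm long, 170 mm apart, with a back stop clamped somewhere near the +x end (where varies), a gauge post beyond it, and front stop blocks at the -x end. Origin on the bench midway between the rails; the carriage is drawn out along own -x. Against the front stops the carriage's origin is at x = 0 in this frame and the tow pin at x = -180 mm.
- tee: Bystander: steel pipe tee, 66 x 56 mm, 37 mm high, loose beside the rails. Origin at its underside.
- socket: Bystander: steel pipe socket standing on end, 38 mm diameter, 42 mm high. Origin at its underside.
- nipple: Bystander: brass hose nipple standing on end, 38 mm diameter, 46 mm high. Origin at its underside.
- cover_plate: Bystander: flat steel cover plate 120 x 100 x 6 mm with a 26 mm stub, 36 mm high in all, lying on the bench. Origin at its underside.

How it is judged (in metres and radians):
On the way, in this order (a step that is already met when the one before it is completed fails the run):
1. the hook is on the tow pin with the latch shut behind the pin, the carriage not yet drawn out (x of tow_pin in the frame of hook_seat between -0.008 and 0.03 m and y of tow_pin in the frame of hook_seat between -0.013 and 0.013 m and z of tow_pin in the frame of hook_seat between -0.035 and 0.02 m and value of joint latch below 0.15 rad and x of carriage in the frame of track above 0.03 m), for 0.2 s.
2. still coupled and latched, the carriage is drawn out against its front stops (x of tow_pin in the frame of hook_seat between -0.008 and 0.03 m and y of tow_pin in the frame of hook_seat between -0.013 and 0.013 m and z of tow_pin in the frame of hook_seat between -0.035 and 0.02 m and value of joint latch below 0.15 rad and x of carriage in the frame of track below 0.006 m), for 0.2 s.
At the end, for the whole second after the job is handed in: Pin inside the hook's mouth (8 mm behind to 30 mm ahead of hook_seat, within 13 mm sideways), latch shut (under 0.15 rad), carriage within 6 mm of its front stops; the bar lies on the bench (grip centre under 27 mm high, tilt under 0.1 rad), let go and at rest (all of step 2 and height (world z) of bar_grip below 0.027 m and angle between bar_grip's own z axis and vertical below 0.1 rad and linear speed of pull_bar below 0.02 m/s and linear speed of carriage below 0.01 m/s); the robot touches nothing.
It fails at once if the hook or bar presses or pulls on the carriage with more than 30 N (contact force between pull_bar and carriage above 30 N).
It fails at once if the gripper or arm itself touches the carriage (contact force between any of the fingers, the arm and carriage above 1 N).
It fails at once if a pipe fitting or the cover plate is moved more than 20 mm (distance of any of tee, socket, nipple, cover_plate from where it was at the start of the episode above 0.02 m).
It also fails if it takes over 59 s, if anything falls off the work surface, if the arm or the gripper's body presses on something with over 40 N, if the wrist force passes 120 N, or if a joint passes its speed limit or range.

## Working session

There is one attempt and no reset: what is moved stays moved. The work goes in short steps, Python scripts to look and compute and a tool call to move; the robot and the scene stay as the last step left them, time stands still between calls to the robot, and variables do not carry over. Pictures are saved under pics/ and viewed, at most 10 in all, crops included, and the job is handed in when it is done.

Besides the shell and the picture viewer there is one more tool, called after "Call:" as name(argument=value, ...), one argument or row to a line, values as JSON. carry_out: Moves the arm, as the interface text tells. Its arguments: {"type":"object","properties":{"delta_pos":{"type":"array","items":{"type":"array","items":{"type":"number"}}},"rot":{"type":"array","items":{"type":"array","items":{"type":"number"}}},"claw":{"type":"number"},"grip_force":{"type":"number"}},"required":["delta_pos","rot"]}

```bash
mkdir -p pics; cat > h.py <<'E'
from rig import r
import numpy as np, cv2
def ray(cam,px):
    c=r.camera_info(cam);K=np.array([[c['fx'],0,c['cx']],[0,c['fy'],c['cy']],[0,0,1]])
    u=cv2.undistortPoints(np.array(px,float).reshape(-1,1,2),K,np.array(c['distortion']))[:,0]
    P=np.array(c['pose']);d=np.c_[u,np.ones(len(u))]@P[:3,:3].T
    return P[:3,3],d
def at(cam,px,z):
    o,d=ray(cam,px);return o+d*((z-o[2])/d[:,2])[:,None]
def proj(cam,X):
    c=r.camera_info(cam);K=np.array([[c['fx'],0,c['cx']],[0,c['fy'],c['cy']],[0,0,1]])
    T=np.linalg.inv(np.array(c['pose']));
    return cv2.projectPoints(np.array(X,float).reshape(-1,3),cv2.Rodrigues(T[:3,:3])[0],T[:3,3],K,np.array(c['distortion']))[0][:,0]
E
python3 - <<'E'
from h import *
for n in("scene","top"):
    cv2.imwrite(f'pics/{n}0.png',r.grab_frame(n))
    print(n,np.round(r.camera_info(n)['pose'],2).tolist(),r.camera_info(n)['fx'])
    for t in("pull_bar","bar_grip","hook_seat","tow_pin","latch","carriage","track","tee","socket","nipple","cover_plate"):
        print(t,[(np.round(d['box']).tolist(),round(d['p'],2)) for d in r.recognise(t,n)[:2]])
print(r.sense(),r.tips_ahead)
E
```

```text
scene [[0.2, 0.76, -0.61, 1123.7], [0.98, -0.17, 0.12, -87.23], [-0.01, -0.63, -0.78, 734.73], [0.0, 0.0, 0.0, 1.0]] 417.6045751720654
pull_bar [([116.0, 165.0, 279.0, 247.0], 0.98)]
bar_grip [([114.0, 167.0, 280.0, 246.0], 0.67), ([318.0, 83.0, 455.0, 219.0], 0.37)]
hook_seat [([116.0, 162.0, 279.0, 238.0], 0.8)]
tow_pin [([317.0, 170.0, 369.0, 196.0], 0.8)]
latch []
carriage [([316.0, 84.0, 457.0, 219.0], 0.93)]
track [([319.0, 36.0, 598.0, 221.0], 0.78)]
tee []
socket [([360.0, 118.0, 376.0, 141.0], 0.52)]
nipple [([340.0, 235.0, 363.0, 258.0], 0.68)]
cover_plate [([382.0, 220.0, 453.0, 274.0], 0.88)]
top [[-0.05, -0.97, 0.22, 341.98], [-1.0, 0.05, -0.01, 25.77], [-0.0, -0.22, -0.98, 1050.9], [0.0, 0.0, 0.0, 1.0]] 398.7453290730447
pull_bar []
bar_grip [([347.0, 189.0, 486.0, 250.0], 0.7)]
hook_seat [([346.0, 191.0, 484.0, 246.0], 0.56)]
tow_pin [([272.0, 208.0, 311.0, 232.0], 0.55)]
latch [([347.0, 188.0, 483.0, 244.0], 0.37)]
carriage [([203.0, 169.0, 313.0, 255.0], 0.74), ([230.0, 133.0, 273.0, 171.0], 0.74)]
track [([64.0, 162.0, 311.0, 258.0], 0.81), ([348.0, 190.0, 482.0, 25
[... 193 characters left out ...]
92)]
{'clock': 1.2, 'qpos': array([-1.12941083e+00,  3.52987369e-01,  1.63340360e+00,  2.69618407e-05,
        1.15515015e+00, -2.39440690e-03]), 'qvel': array([-0.00230831, -0.00032484,  0.00053349, -0.00121764, -0.00025429,
        0.00142479]), 'joint_efforts': array([-2.32589540e-03, -6.05195475e+01, -3.42438769e+01, -6.63442438e-05,
        1.10702109e-03,  5.43549845e-06]), 'eef_pos': array([ 268.36507388, -564.46978702,  256.28731832]), 'tcp_rot': array([ 3.14154106e+00, -2.45432873e-05,  4.43769013e-01]), 'contact_force': array([-0.09135417, -0.01706141,  0.8943395 ]), 'wrist_torque': array([0.02366784, 0.01896511, 0.02613731]), 'grasp_force': 0.0, 'opening': 0.9996056083988712} 25.0
```

View pics/top0.png

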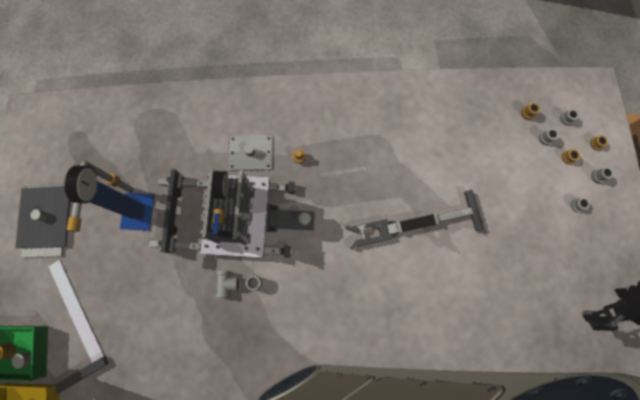

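View pics/scene0.png

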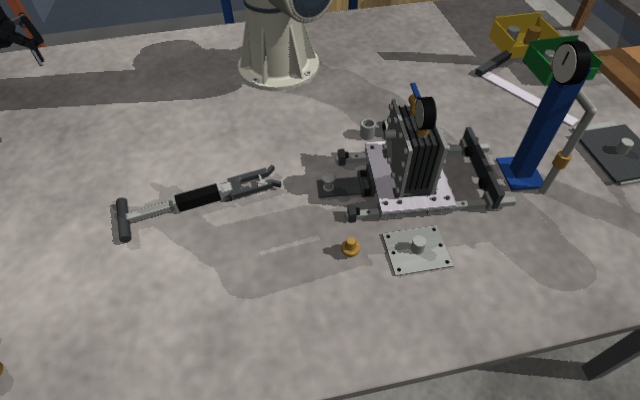

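The top view shows the bar with its hook near (350,232), sleeve around (418,222) and handle near (476,212). The tow pin is near (306,219). The nipple, cover plate, tee and socket stand beside the rails. I'll zoom in to measure more exactly.

```bash
python3 - <<'E'
from h import *
a=cv2.imread('pics/top0.png')[170:270,190:490]
cv2.imwrite('pics/c1.png',cv2.resize(a,None,fx=2.66,fy=2.66,interpolation=cv2.INTER_CUBIC))
b=cv2.imread('pics/scene0.png')[130:250,110:380]
b=cv2.resize(b,None,fx=2.96,fy=2.96,interpolation=cv2.INTER_CUBIC)
a=cv2.resize(a,None,fx=800/300,fy=800/300,interpolation=cv2.INTER_CUBIC)
b=cv2.resize(b,(800,355))
o=np.vstack([a,b[:333]]);print(o.shape);o=cv2.convertScaleAbs(o,alpha=1.6)
cv2.imwrite('pics/c1.png',o)
E
```

```text
(600, 800, 3)
```

View pics/c1.png

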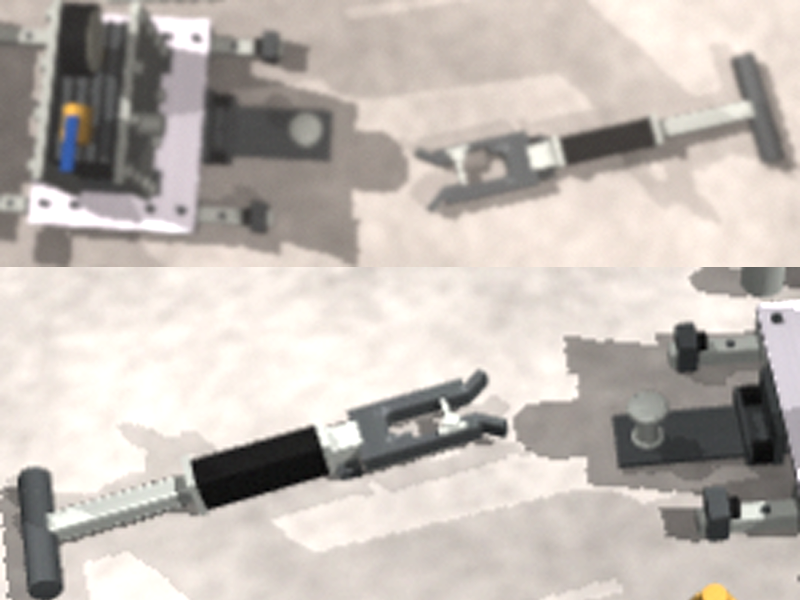

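```bash
cat >> h.py <<'E'
T=lambda X,Y:(190+X/2.6667,170+Y/2.6667)
S=lambda X,Y:(110+X/2.963,130+(Y-267)/2.958)
E
python3 - <<'E'
from h import *
from scipy.optimize import least_squares
p=lambda n,c,l,z:print(n,c,np.round(at(c,l,z)[:,:2],1).tolist())
p('tongue front','top',[T(331,110),T(329,160)],8)
p('tongue front','scene',[S(613,415),S(620,467)],8)
p('head','top',[T(306,130)],45); p('head','scene',[S(648,401)],45); p('pin base','scene',[S(648,441)],8)
p('stops','top',[T(270,47),T(258,215)],25);p('stops','scene',[S(686,345),S(716,512)],25)
p('platefront','top',[T(210,18),T(195,232)],30)
p('handle','top',[T(740,56),T(777,162)],17);p('handle','scene',[S(36,470),S(45,595)],17)
# bar fit: sleeve top corners
M=np.array([[45,-13,34],[-55,-13,34],[-55,13,34],[45,13,34]])
def X(q,P):
    c,s=np.cos(q[2]),np.sin(q[2]);return P@np.array([[c,s,0],[-s,c,0],[0,0,1]])+[q[0],q[1],0]
obs={'top':[T(560,138),T(651,119),T(657,146),T(565,164)],'scene':[S(332,472),S(198,508),S(190,460),S(320,427)]}
for cams in(['top'],['scene'],['top','scene']):
    f=lambda q:np.concatenate([(proj(c,X(q,M))-np.array(obs[c])).ravel() for c in cams])
    for perm in(M,M[[3,2,1,0]]):
        M0=M;M=perm
        o=least_squares(f,[350,-230,1.4]);print(cams,np.round(o.x,3),o.cost);M=M0
E
```

```text
tongue front top [[539.0, 16.9], [488.9, 21.3]]
tongue front scene [[491.6, 22.4], [544.1, 17.4]]
head top [[513.7, 42.1]]
head scene [[515.6, 45.2]]
pin base scene [[523.5, 43.5]]
stops top [[602.4, 74.5], [436.5, 92.2]]
stops scene [[445.3, 91.7], [613.0, 73.9]]
platefront top [[634.0, 133.0], [422.7, 152.7]]
handle top [[571.8, -399.7], [462.2, -423.2]]
handle scene [[460.5, -416.4], [579.2, -399.6]]
['top'] [ 488.512 -245.844    1.716] 3.8801992275052406
['top'] [ 488.64  -245.861    1.716] 207.24470368573208
['scene'] [ 507.887 -239.392    1.696] 26.582067651093546
['scene'] [ 506.989 -239.442    1.712] 313.8771536063238
['top', 'scene'] [ 496.845 -242.798    1.709] 84.849578179257
['top', 'scene'] [ 496.518 -242.802    1.716] 570.7438353272938
```

```bash
python3 - <<'E'
from h import *
from scipy.optimize import least_squares
def X(q,P):
    c,s=np.cos(q[2]),np.sin(q[2]);return P@np.array([[c,s,0],[-s,c,0],[0,0,1]])+[q[0],q[1],0]
M={'top':np.array([[45,-13,34],[-55,-13,34],[-55,13,17],[45,13,17],[-168,-55,17],[-168,55,17],[180,-27,17],[180,23,17.]]),
'scene':np.array([[45,-13,3],[-55,-13,3],[-55,13,34],[45,13,34],[-168,-55,17],[-168,55,17],[180,-27,17],[180,23,17.]])}
obs={'top':[T(560,138),T(651,119),T(657,146),T(565,164),T(740,56),T(777,162),T(417,153),T(434,208)],
'scene':[S(332,472),S(198,508),S(190,460),S(320,427),S(45,595),S(36,470),S(504,428),S(484,376)]}
for cams in(['top'],['scene'],['top','scene']):
    f=lambda q:np.concatenate([(proj(c,X(q,M[c]))-np.array(obs[c])).ravel() for c in cams])
    o=least_squares(f,[490,-240,1.7],loss='soft_l1');print(cams,np.round(o.x,3),o.cost);print(np.round(f(o.x).reshape(-1,2),1).tolist())
E
```

```text
['top'] [ 489.581 -248.126    1.736] 5.89176588737058
[[-0.8, 0.1], [1.8, -0.9], [0.3, -0.4], [-1.5, 1.0], [1.8, 0.1], [-0.2, -0.3], [0.4, 1.3], [-1.5, -0.6]]
['scene'] [ 493.429 -243.307    1.727] 7.890966981071327
[[0.4, 0.2], [1.3, 0.8], [-1.7, -0.3], [-0.7, -1.7], [-0.3, -2.0], [-0.8, 1.7], [0.7, -0.9], [1.2, 1.6]]
['top', 'scene'] [ 490.863 -245.056    1.731] 18.968249894956884
[[-2.0, -0.4], [0.7, -1.2], [-0.8, -0.7], [-2.7, 0.5], [0.9, -0.1], [-1.3, -0.3], [-0.8, 0.6], [-2.9, -1.4], [-0.4, -0.6], [0.5, 0.1], [-2.5, -1.0], [-1.6, -2.4], [-0.9, -2.6], [-1.6, 1.2], [-0.3, -1.9], [0.2, 0.8]]
```

Call:
carry_out(
  delta_pos=[
    [0.042, -0.024, 0.016],
    [0.085, -0.048, 0.032],
    [0.127, -0.072, 0.047],
    [0.169, -0.096, 0.063],
    [0.212, -0.12, 0.079],
    [0.254, -0.144, 0.095],
    [0.296, -0.168, 0.11],
    [0.338, -0.192, 0.126],
  ],
  rot=[
    [0, 0, -9.2],
    [0, 0, -18.4],
    [0, 0, -27.6],
    [0, 0, -36.8],
    [0, 0, -46.0],
    [0, 0, -55.2],
    [0, 0, -64.4],
    [0, 0, -73.7],
  ],
  claw=0.0854,
)

```text
clock: 2.2
eef_pos: [492.2, -244.7, 130.1]
tcp_rot: [3.141, 0.001, 1.735]
contact_force: [1.0, -1.3, 0.4]
opening: 0.999
grasp_force: 0.0
```

Call:
carry_out(
  delta_pos=[
    [0, 0, 0.03],
    [0, 0, 0.06],
    [0, 0, 0.085],
    [0, 0, 0.1],
    [0, 0, 0.1],
  ],
  rot=[
    [0, 0, 0],
    [0, 0, 0],
    [0, 0, 0],
    [0, 0, 0],
    [0, 0, 0],
  ],
)

```text
clock: 2.82
eef_pos: [490.7, -245.7, 29.6]
tcp_rot: [-3.14, -0.001, 1.73]
contact_force: [0.4, -0.6, 0.3]
opening: 0.998
grasp_force: 0.0
```

Call:
carry_out(
  delta_pos=[
    [0, 0, 0],
    [0, 0, 0],
    [0, 0, 0],
    [0, 0, 0],
    [0, 0, 0],
    [0, 0, 0],
    [0, 0, 0],
    [0, 0, 0],
  ],
  rot=[
    [0, 0, 0],
    [0, 0, 0],
    [0, 0, 0],
    [0, 0, 0],
    [0, 0, 0],
    [0, 0, 0],
    [0, 0, 0],
    [0, 0, 0],
  ],
  claw=0.015,
  grip_force=80,
)

```text
clock: 3.82
eef_pos: [491.7, -246.2, 31.2]
tcp_rot: [3.14, 0.001, 1.73]
contact_force: [-0.6, 1.7, 6.8]
opening: 0.288
grasp_force: 79.2
```

Call:
carry_out(
  delta_pos=[
    [0, 0, -0.003],
    [0, 0, -0.006],
    [0, 0, -0.006],
    [0, 0, -0.006],
  ],
  rot=[
    [0, 0, 0],
    [0, 0, 0],
    [0, 0, 0],
    [0, 0, 0],
  ],
)

```text
clock: 4.32
eef_pos: [491.0, -245.8, 36.1]
tcp_rot: [-3.141, -0.0, 1.73]
contact_force: [-0.3, -0.8, -5.5]
opening: 0.293
grasp_force: 78.7
```

```bash
python3 - <<'E'
from h import *
o=[]
t=r.grab_frame('top')[170:270,190:490];s=r.grab_frame('scene')[130:250,110:380]
o=np.vstack([cv2.resize(t,(800,267),interpolation=cv2.INTER_CUBIC),cv2.resize(s,(800,355),interpolation=cv2.INTER_CUBIC)[:333]])
cv2.imwrite('pics/c2.png',cv2.convertScaleAbs(o,alpha=1.6))
s=r.sense();print(s['eef_pos'],s['tcp_rot'],s['contact_force'],s['wrist_torque'],s['opening'])
E
```

```text
[ 491.00584131 -245.86045714   36.10128813] [-3.14126413e+00 -2.55508628e-04  1.73003778e+00] [ 0.15356128 -0.16852446 -5.63674774] [0.09450664 0.01641753 0.02446463] 0.2908822896025666
```

View pics/c2.png

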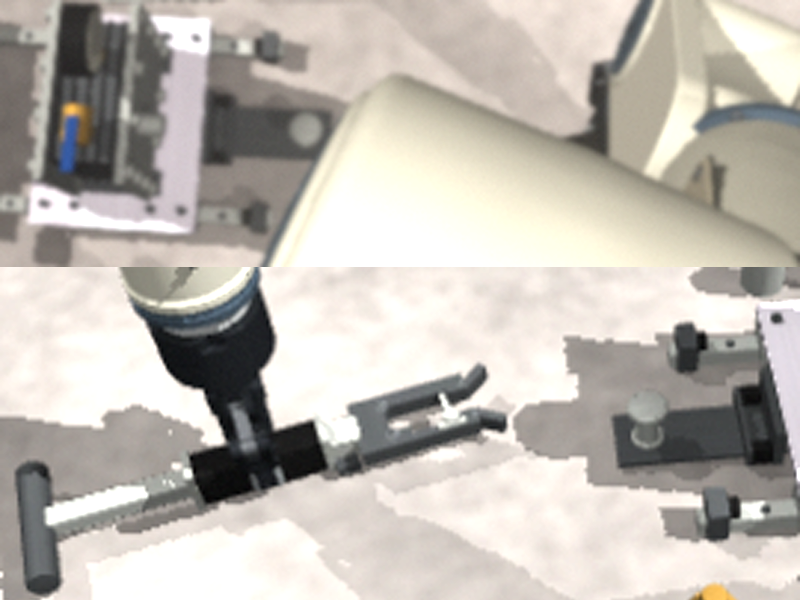

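The bar is gripped and lifted (5.6 N). In the scene crop the hook tips are at (484,376) and (504,425), and the pin head is at (648,403). Next I'll line the hook up with the pin and look again.

Call:
carry_out(
  delta_pos=[
    [0.014, 0.002, 0],
    [0.028, 0.005, 0],
    [0.042, 0.007, 0],
    [0.056, 0.009, 0],
    [0.07, 0.012, 0],
    [0.084, 0.014, 0],
    [0.084, 0.014, 0],
    [0.084, 0.014, 0],
  ],
  rot=[
    [0, 0, 2.5],
    [0, 0, 5],
    [0, 0, 7.5],
    [0, 0, 10],
    [0, 0, 12.5],
    [0, 0, 15.2],
    [0, 0, 15.2],
    [0, 0, 15.2],
  ],
)

```text
clock: 5.42
eef_pos: [491.9, -161.1, 36.3]
tcp_rot: [3.141, 0.0, 1.466]
contact_force: [0.2, -0.7, -5.8]
opening: 0.288
grasp_force: 78.8
```

```bash
python3 - <<'E'
from h import *
s=r.grab_frame('scene');np.save('pics/s3.npy',s)
s=s[150:230,200:380]
cv2.imwrite('pics/c3.png',cv2.convertScaleAbs(cv2.resize(s,(800,356),interpolation=cv2.INTER_CUBIC),alpha=1.6))
t=r.grab_frame('top')[170:270,190:490]
s=r.sense();print(s['eef_pos'],s['tcp_rot'],s['contact_force'],s['wrist_torque'],s['opening'])
E
```

```text
[ 491.83364329 -161.24743647   36.32240231] [3.14128508e+00 1.57106565e-04 1.46503446e+00] [ 0.89277064 -0.33362023 -7.26863276] [ 0.07097226 -0.00498866 -0.01606317] 0.28856010792757975
```

View pics/c3.png

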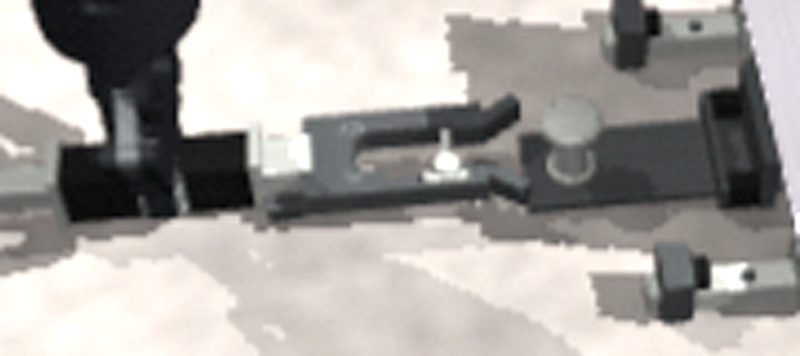

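```bash
python3 - <<'E'
from h import *
C=lambda X,Y:(200+X/4.444,150+Y/4.45)
a=1.465;u=np.array([np.cos(a),np.sin(a)]);ri=np.array([u[1],-u[0]])
g=np.array([491.8,-161.2])
def p(n,l,z):
    q=at('scene',[C(*x) for x in l],z)[:,:2]-g;print(n,'fwd',np.round(q@u,1),'right',np.round(q@ri,1))
p('lips outer',[(517,98),(527,180)],30)
p('left jaw inner edge',[(360,137),(470,122)],30)
p('left jaw outer edge',[(305,118),(480,104)],30)
p('right jaw outer top edge',[(275,203),(420,190),(490,184)],30)
p('right jaw outer bottom',[(275,215),(420,204)],16.5)
p('sleeve far edge',[(65,145),(245,133)],40);p('sleeve near bottom',[(70,218),(250,205)],7)
p('collar',[(249,125)],40)
p('head L/R',[(543,118),(604,118)],43);p('head top/bot edges',[(573,95),(573,143)],43)
p('shaft at z23.5 edges',[(553,152),(593,152)],23.5)
p('pin base near edge',[(573,183)],8)
p('tongue front corners',[(520,137),(529,210)],8)
p('tongue right edge',[(529,210),(715,193)],8)
p('tongue left edge',[(520,137),(700,122)],8)
# predicted pixels for model
pr=lambda f,rt,z:np.round(((proj('scene',[*(g+f*u+rt*ri),z])[0])-[200,150])*4.444)
print(pr(180,27,30),pr(180,-23,30),pr(68,29,30),pr(45,13,7),pr(45,-13,40),pr(-55,-13,40))
E
```

```text
lips outer fwd [182.3 182.3] right [-24.7  30.6]
left jaw inner edge fwd [100.9 157. ] right [ -6.8 -10.8]
left jaw outer edge fwd [ 73.3 163. ] right [-22.7 -22.6]
right jaw outer top edge fwd [ 57.6 129.1 163.8] right [31.9 31.3 31.2]
right jaw outer bottom fwd [ 56.  128.4] right [28.4 29.1]
sleeve far edge fwd [-45.6  44.1] right [-8.6 -6.8]
sleeve near bottom fwd [-48.8  42.2] right [11.3 12.6]
collar fwd [46.1] right [-12.]
head L/R fwd [193.2 223.5] right [2.1 5.4]
head top/bot edges fwd [209.8 206.3] right [-11.7  20.2]
shaft at z23.5 edges fwd [197.5 217.6] right [ 8.2 10.4]
pin base near edge fwd [206.7] right [16.7]
tongue front corners fwd [182.7 182.8] right [-17.3  31.9]
tongue right edge fwd [182.8 277.7] right [31.9 31. ]
tongue left edge fwd [182.7 277.4] right [-17.3 -17.5]
[522. 175.] [513. 101.] [296. 196.] [255. 205.] [247. 123.] [ 47. 140.]
```

The hook (lip tips at (517,98) and (527,180)) is parallel to the tongue and about 3 mm left of the pin at (573,150). The pin is about 100 mm ahead of the seat. I'll shift right and enter the mouth gently.

Call:
carry_out(
  delta_pos=[
    [0.005, 0.002, 0],
    [0.012, 0.003, 0],
    [0.02, 0.003, 0],
    [0.028, 0.003, 0],
    [0.035, 0.003, 0],
    [0.041, 0.003, 0],
    [0.046, 0.003, 0],
    [0.05, 0.003, 0],
  ],
  rot=[
    [0, 0, 0],
    [0, 0, 0],
    [0, 0, 0],
    [0, 0, 0],
    [0, 0, 0],
    [0, 0, 0],
    [0, 0, 0],
    [0, 0, 0],
  ],
)

```text
clock: 6.52
eef_pos: [500.0, -111.1, 36.3]
tcp_rot: [3.142, -0.0, 1.465]
contact_force: [-0.3, -0.4, -5.8]
opening: 0.289
grasp_force: 78.8
```

```bash
python3 - <<'E'
from h import *
s=r.grab_frame('scene')
s=s[150:230,200:380]
cv2.imwrite('pics/c4.png',cv2.convertScaleAbs(cv2.resize(s,(800,356),interpolation=cv2.INTER_CUBIC),alpha=1.6))
s=r.sense();print(s['eef_pos'],s['tcp_rot'],s['contact_force'],s['wrist_torque'],s['opening'])
E
```

```text
[ 499.96425427 -110.79019736   36.29396163] [-3.14152105e+00 -1.27274137e-04  1.46484718e+00] [-0.35840755  0.52059856 -7.02907298] [ 0.10353008 -0.02697923  0.06404547] 0.2859533151634968
```

View pics/c4.png

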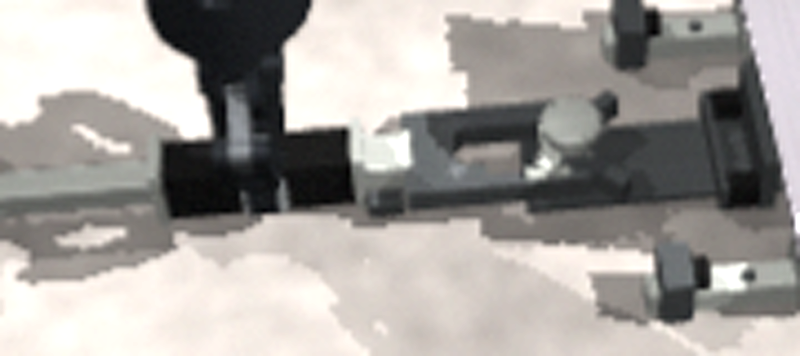

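The pin (head at (571,125)) lies between the jaws with no side contact, so I'll keep pushing slowly.

Call:
carry_out(
  delta_pos=[
    [0.003, 0, 0],
    [0.006, 0, 0],
    [0.009, 0, 0],
    [0.012, 0, 0],
    [0.015, 0, 0],
    [0.018, 0, 0],
    [0.021, 0, 0],
    [0.024, 0, 0],
  ],
  rot=[
    [0, 0, 0],
    [0, 0, 0],
    [0, 0, 0],
    [0, 0, 0],
    [0, 0, 0],
    [0, 0, 0],
    [0, 0, 0],
    [0, 0, 0],
  ],
)

```text
clock: 7.58
eef_pos: [502.5, -87.3, 36.3]
tcp_rot: [-3.142, 0.0, 1.465]
contact_force: [0.0, -4.6, -6.4]
opening: 0.289
grasp_force: 78.9
```

Call:
carry_out(
  delta_pos=[
    [0.003, 0, 0],
    [0.006, 0, 0],
    [0.009, 0, 0],
    [0.012, 0, 0],
    [0.015, 0, 0],
    [0.018, 0, 0],
    [0.021, 0, 0],
    [0.024, 0, 0],
  ],
  rot=[
    [0, 0, 0],
    [0, 0, 0],
    [0, 0, 0],
    [0, 0, 0],
    [0, 0, 0],
    [0, 0, 0],
    [0, 0, 0],
    [0, 0, 0],
  ],
)

```text
clock: 8.57
eef_pos: [505.0, -63.4, 36.3]
tcp_rot: [-3.141, 0.0, 1.465]
contact_force: [-0.3, -5.1, -6.4]
opening: 0.291
grasp_force: 78.9
```

```bash
python3 - <<'E'
from h import *
a=r.grab_frame('scene');t=r.grab_frame('top')
s=a[120:230,200:380]
cv2.imwrite('pics/c5.png',cv2.convertScaleAbs(np.vstack([cv2.resize(s,(600,367),interpolation=cv2.INTER_CUBIC),cv2.resize(t[160:260,150:420],(600,222))]),alpha=1.6))
s=r.sense();print(s['eef_pos'],s['contact_force'],s['wrist_torque'])
for t in('carriage','tow_pin'):print([(np.round(d['box'],1).tolist(),round(d['p'],2)) for d in r.recognise(t,'scene')[:2]])
E
```

```text
[505.00756162 -63.14180897  36.25493726] [-0.90833658 -0.61715377 -6.96278001] [-0.23161104  0.04685865  0.04567752]
[([338.1, 79.2, 474.9, 218.9], 0.68)]
[([338.2, 168.6, 389.5, 194.9], 0.94)]
```

View pics/c5.png

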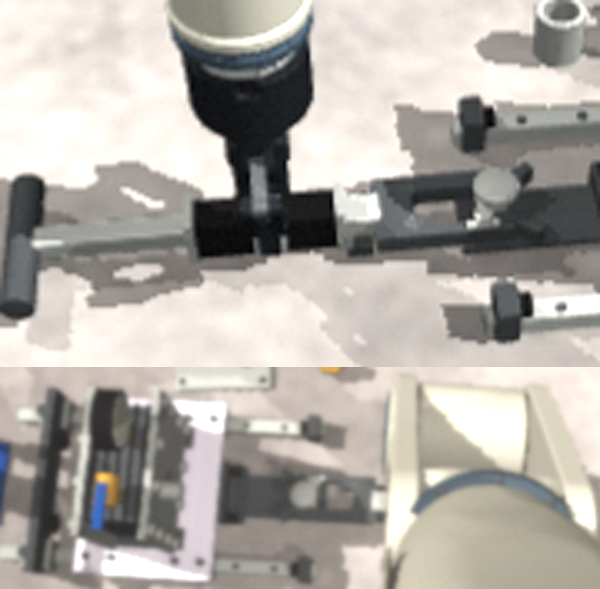

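The carriage is rolling back with the pin at the latch. The force is a steady 5 N with no side load, and about 20 mm remains to the back stop.

Call:
carry_out(
  delta_pos=[
    [0.0025, 0, 0],
    [0.005, 0, 0],
    [0.0075, 0, 0],
    [0.01, 0, 0],
    [0.0125, 0, 0],
    [0.015, 0, 0],
  ],
  rot=[
    [0, 0, 0],
    [0, 0, 0],
    [0, 0, 0],
    [0, 0, 0],
    [0, 0, 0],
    [0, 0, 0],
  ],
)

```text
clock: 9.52
eef_pos: [506.5, -48.6, 36.2]
tcp_rot: [-3.141, 0.0, 1.465]
contact_force: [-1.3, -4.5, -5.8]
opening: 0.292
grasp_force: 78.9
```

Call:
carry_out(
  delta_pos=[
    [0.002, 0, 0],
    [0.004, 0, 0],
    [0.006, 0, 0],
    [0.008, 0, 0],
  ],
  rot=[
    [0, 0, 0],
    [0, 0, 0],
    [0, 0, 0],
    [0, 0, 0],
  ],
)

```text
clock: 10.02
eef_pos: [507.4, -40.7, 36.3]
tcp_rot: [-3.141, 0.0, 1.465]
contact_force: [-0.6, -5.2, -5.6]
opening: 0.291
grasp_force: 78.9
```

Call:
carry_out(
  delta_pos=[
    [0.002, 0, 0],
    [0.004, 0, 0],
    [0.006, 0, 0],
    [0.008, 0, 0],
  ],
  rot=[
    [0, 0, 0],
    [0, 0, 0],
    [0, 0, 0],
    [0, 0, 0],
  ],
)

```text
clock: 10.52
eef_pos: [508.4, -32.8, 36.3]
tcp_rot: [3.141, 0.0, 1.465]
contact_force: [-1.1, -6.1, -5.4]
opening: 0.289
grasp_force: 78.9
```

```bash
python3 - <<'E'
from h import *
r.grab_frame('scene')
for t in('carriage','tow_pin'):print([(np.round(d['box'],1).tolist(),round(d['p'],2)) for d in r.recognise(t,'scene')[:2]])
E
```

```text
[([349.9, 79.2, 488.4, 214.0], 0.82)]
[([349.4, 170.0, 404.8, 198.9], 0.57)]
```

Call:
carry_out(
  delta_pos=[
    [0.002, 0, 0],
    [0.004, 0, 0],
    [0.006, 0, 0],
  ],
  rot=[
    [0, 0, 0],
    [0, 0, 0],
    [0, 0, 0],
  ],
)

```text
clock: 11.05
eef_pos: [508.8, -27.3, 36.3]
tcp_rot: [-3.141, 0.001, 1.465]
contact_force: [-1.2, -11.3, -6.0]
opening: 0.291
grasp_force: 78.9
```

Call:
carry_out(
  delta_pos=[
    [0.002, 0, 0],
    [0.004, 0, 0],
    [0.006, 0, 0],
  ],
  rot=[
    [0, 0, 0],
    [0, 0, 0],
    [0, 0, 0],
  ],
)

```text
clock: 11.42
eef_pos: [510.6, -21.4, 36.5]
tcp_rot: [3.14, 0.0, 1.464]
contact_force: [1.5, -10.5, -6.7]
opening: 0.287
grasp_force: 78.8
```

```bash
python3 - <<'E'
from h import *
a=r.grab_frame('scene')
s=a[120:230,200:400]
cv2.imwrite('pics/c6.png',cv2.convertScaleAbs(cv2.resize(s,(800,440),interpolation=cv2.INTER_CUBIC),alpha=1.6))
for t in('carriage','tow_pin'):print([(np.round(d['box'],1).tolist(),round(d['p'],2)) for d in r.recognise(t,'scene')[:2]])
E
```

```text
[([348.7, 78.8, 487.2, 215.2], 0.81)]
[([381.6, 111.0, 413.2, 138.9], 0.73)]
```

View pics/c6.png

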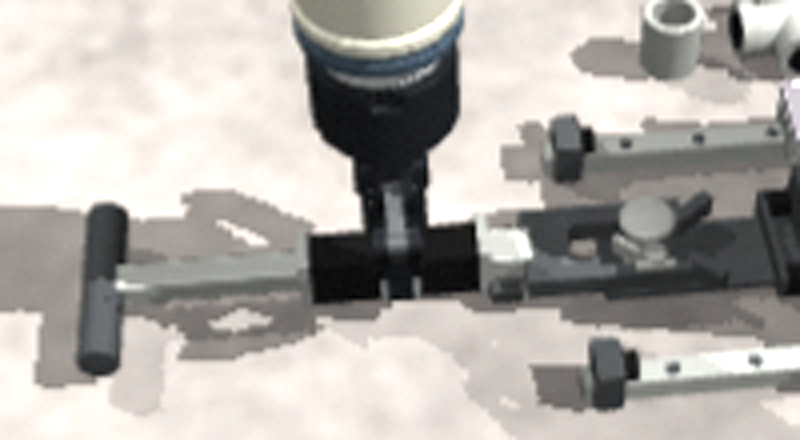

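The latch is giving way at about 11 N with the carriage on its back stop. The pin head is at (647,218) and the sleeve front at about (478,255). I'll work out how far is left.

```bash
python3 - <<'E'
from h import *
C=lambda X,Y:(200+X/4,120+Y/4)
a=1.465;u=np.array([np.cos(a),np.sin(a)]);ri=np.array([u[1],-u[0]])
g=r.sense()['eef_pos'][:2]
for n,l,z in(('head',[(647,218)],46),('lip left',[(710,194)],30),('sleeve bottom',[(313,302),(478,291)],7)):
    q=at('scene',[C(*x) for x in l],z)[:,:2]-g;print(n,'fwd',np.round(q@u,1),'right',np.round(q@ri,1))
E
```

```text
head fwd [139.6] right [3.9]
lip left fwd [181.8] right [-24.7]
sleeve bottom fwd [-49.4  43.9] right [11.9 13.9]
```

Call:
carry_out(
  delta_pos=[
    [0.002, 0, 0],
    [0.004, 0, 0],
    [0.006, 0, 0],
    [0.008, 0, 0],
    [0.01, 0, 0],
    [0.012, 0, 0],
  ],
  rot=[
    [0, 0, 0],
    [0, 0, 0],
    [0, 0, 0],
    [0, 0, 0],
    [0, 0, 0],
    [0, 0, 0],
  ],
)

```text
clock: 12.32
eef_pos: [513.0, -9.1, 36.9]
tcp_rot: [3.137, -0.0, 1.463]
contact_force: [4.0, -7.1, -5.6]
opening: 0.294
grasp_force: 78.9
```

Call:
carry_out(
  delta_pos=[
    [0.002, 0, 0],
    [0.004, 0, 0],
    [0.006, 0, 0],
    [0.008, 0, 0],
    [0.01, 0, 0],
  ],
  rot=[
    [0, 0, 0],
    [0, 0, 0],
    [0, 0, 0],
    [0, 0, 0],
    [0, 0, 0],
  ],
)

```text
clock: 12.95
eef_pos: [513.0, 1.5, 36.6]
tcp_rot: [3.14, -0.001, 1.464]
contact_force: [-0.1, 0.3, -6.5]
opening: 0.288
grasp_force: 79.0
```

The force dropped to zero, so the latch may have snapped shut. I'll check in the picture.

```bash
python3 - <<'E'
from h import *
a=r.grab_frame('scene')
s=a[150:230,260:400]
cv2.imwrite('pics/c7.png',cv2.convertScaleAbs(cv2.resize(s,(800,457),interpolation=cv2.INTER_CUBIC),alpha=1.6))
s=r.sense();print(s['eef_pos'],s['contact_force'])
E
```

```text
[512.23586392   1.65778586  36.42882975] [-0.58475855 -0.73299933 -6.69800716]
```

View pics/c7.png

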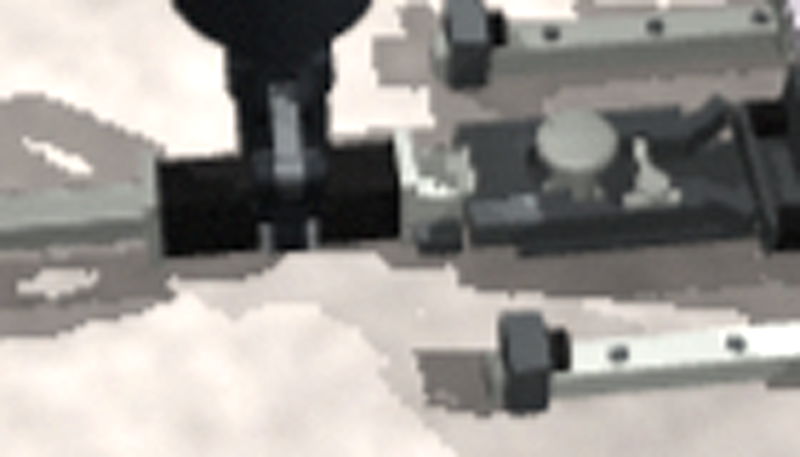

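The latch (650,180) is shut behind the pin (578,142), so the bar is coupled. Next I take up the slack and pull gently.

Call:
carry_out(
  delta_pos=[
    [-0.002, 0, 0],
    [-0.005, 0, 0],
    [-0.008, 0, 0],
    [-0.011, 0, 0],
    [-0.014, 0, 0],
    [-0.017, 0, 0],
    [-0.019, 0, 0],
    [-0.021, 0, 0],
  ],
  rot=[
    [0, 0, 0],
    [0, 0, 0],
    [0, 0, 0],
    [0, 0, 0],
    [0, 0, 0],
    [0, 0, 0],
    [0, 0, 0],
    [0, 0, 0],
  ],
)

```text
clock: 14.0
eef_pos: [509.7, -19.7, 36.3]
tcp_rot: [3.141, -0.0, 1.465]
contact_force: [1.0, 4.7, -6.6]
opening: 0.294
grasp_force: 79.0
```

Call:
carry_out(
  delta_pos=[
    [-0.002, 0, 0],
    [-0.004, 0, 0],
    [-0.006, 0, 0],
    [-0.008, 0, 0],
    [-0.01, 0, 0],
    [-0.013, 0, 0],
    [-0.016, 0, 0],
    [-0.019, 0, 0],
  ],
  rot=[
    [0, 0, 0],
    [0, 0, 0],
    [0, 0, 0],
    [0, 0, 0],
    [0, 0, 0],
    [0, 0, 0],
    [0, 0, 0],
    [0, 0, 0],
  ],
)

```text
clock: 15.0
eef_pos: [507.6, -39.0, 36.3]
tcp_rot: [-3.142, -0.0, 1.465]
contact_force: [1.1, 4.0, -6.3]
opening: 0.292
grasp_force: 79.0
```

Call:
carry_out(
  delta_pos=[
    [-0.003, 0, 0],
    [-0.006, 0, 0],
    [-0.009, 0, 0],
    [-0.012, 0, 0],
    [-0.015, 0, 0],
    [-0.018, 0, 0],
    [-0.021, 0, 0],
    [-0.024, 0, 0],
  ],
  rot=[
    [0, 0, 0],
    [0, 0, 0],
    [0, 0, 0],
    [0, 0, 0],
    [0, 0, 0],
    [0, 0, 0],
    [0, 0, 0],
    [0, 0, 0],
  ],
)

```text
clock: 16.0
eef_pos: [505.1, -62.8, 36.3]
tcp_rot: [3.142, -0.0, 1.465]
contact_force: [1.5, 4.4, -6.0]
opening: 0.288
grasp_force: 79.0
```

```bash
python3 - <<'E'
from h import *
a=r.grab_frame('scene');t=r.grab_frame('top')
s=a[120:230,200:400]
cv2.imwrite('pics/c8.png',cv2.convertScaleAbs(np.vstack([cv2.resize(s,(600,330),interpolation=cv2.INTER_CUBIC),cv2.resize(t[160:260,150:420],(600,222))]),alpha=1.6))
for t in('carriage','tow_pin'):print([(np.round(d['box'],1).tolist(),round(d['p'],2)) for d in r.recognise(t,'scene')[:2]])
E
```

```text
[([328.5, 80.8, 469.1, 217.1], 0.97)]
[([327.3, 168.8, 380.9, 197.6], 0.86), ([379.0, 224.4, 452.1, 272.9], 0.41)]
```

View pics/c8.png

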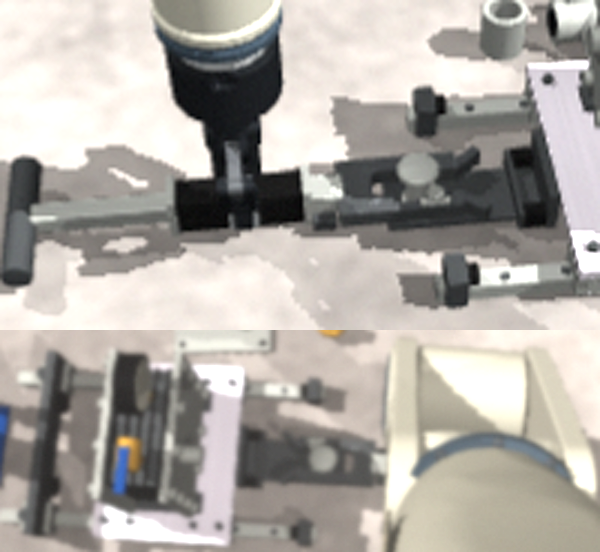

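The carriage follows at about 4.5 N with the latch holding (latch at (435,198), pin at (417,170)). About 60–70 mm remains.

Call:
carry_out(
  delta_pos=[
    [-0.003, 0, 0],
    [-0.006, 0, 0],
    [-0.009, 0, 0],
    [-0.012, 0, 0],
    [-0.015, 0, 0],
    [-0.018, 0, 0],
    [-0.021, 0, 0],
    [-0.024, 0, 0],
  ],
  rot=[
    [0, 0, 0],
    [0, 0, 0],
    [0, 0, 0],
    [0, 0, 0],
    [0, 0, 0],
    [0, 0, 0],
    [0, 0, 0],
    [0, 0, 0],
  ],
)

```text
clock: 17.2
eef_pos: [502.6, -86.7, 36.3]
tcp_rot: [3.142, -0.0, 1.465]
contact_force: [2.6, 4.6, -7.1]
opening: 0.285
grasp_force: 79.0
```

Call:
carry_out(
  delta_pos=[
    [-0.003, 0, 0],
    [-0.006, 0, 0],
    [-0.009, 0, 0],
    [-0.012, 0, 0],
    [-0.015, 0, 0],
    [-0.018, 0, 0],
  ],
  rot=[
    [0, 0, 0],
    [0, 0, 0],
    [0, 0, 0],
    [0, 0, 0],
    [0, 0, 0],
    [0, 0, 0],
  ],
)

```text
clock: 17.95
eef_pos: [500.7, -104.6, 36.3]
tcp_rot: [3.142, -0.0, 1.465]
contact_force: [2.0, 4.3, -7.2]
opening: 0.292
grasp_force: 79.0
```

```bash
python3 - <<'E'
from h import *
a=r.grab_frame('scene');t=r.grab_frame('top')
s=a[120:230,200:400]
cv2.imwrite('pics/c9.png',cv2.convertScaleAbs(np.vstack([cv2.resize(s,(600,330),interpolation=cv2.INTER_CUBIC),cv2.resize(t[160:260,150:420],(600,222))]),alpha=1.6))
for t in('carriage','tow_pin'):print([(np.round(d['box'],1).tolist(),round(d['p'],2)) for d in r.recognise(t,'scene')[:2]])
E
```

```text
[([309.7, 83.5, 448.0, 218.8], 0.66)]
[([312.0, 170.1, 360.5, 200.9], 0.6), ([309.7, 81.4, 448.1, 222.9], 0.46)]
```

View pics/c9.png

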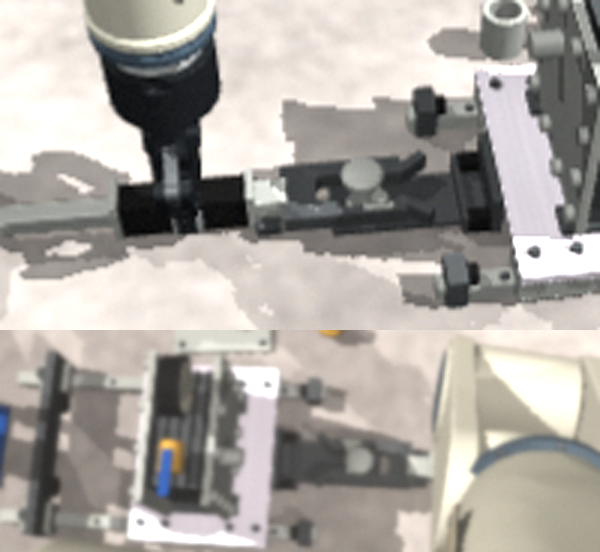

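About 24 mm is left between the plate front edge at (475,80)/(515,245) and the bumpers at (447,105)/(482,272). I'll slow down as it gets close.

Call:
carry_out(
  delta_pos=[
    [-0.002, 0, 0],
    [-0.004, 0, 0],
    [-0.006, 0, 0],
    [-0.008, 0, 0],
    [-0.01, 0, 0],
    [-0.012, 0, 0],
    [-0.014, 0, 0],
    [-0.015, 0, 0],
  ],
  rot=[
    [0, 0, 0],
    [0, 0, 0],
    [0, 0, 0],
    [0, 0, 0],
    [0, 0, 0],
    [0, 0, 0],
    [0, 0, 0],
    [0, 0, 0],
  ],
)

```text
clock: 19.15
eef_pos: [499.0, -119.5, 36.3]
tcp_rot: [-3.141, 0.0, 1.465]
contact_force: [0.5, 4.3, -6.4]
opening: 0.293
grasp_force: 79.0
```

Call:
carry_out(
  delta_pos=[
    [-0.001, 0, 0],
    [-0.002, 0, 0],
    [-0.003, 0, 0],
    [-0.004, 0, 0],
  ],
  rot=[
    [0, 0, 0],
    [0, 0, 0],
    [0, 0, 0],
    [0, 0, 0],
  ],
)

```text
clock: 19.65
eef_pos: [498.6, -123.3, 36.3]
tcp_rot: [-3.142, -0.0, 1.465]
contact_force: [2.2, 4.9, -6.4]
opening: 0.29
grasp_force: 79.0
```

Call:
carry_out(
  delta_pos=[
    [-0.001, 0, 0],
    [-0.002, 0, 0],
    [-0.003, 0, 0],
  ],
  rot=[
    [0, 0, 0],
    [0, 0, 0],
    [0, 0, 0],
  ],
)

```text
clock: 20.02
eef_pos: [498.4, -126.4, 36.3]
tcp_rot: [3.142, 0.0, 1.465]
contact_force: [0.9, 4.5, -6.1]
opening: 0.292
grasp_force: 79.0
```

Call:
carry_out(
  delta_pos=[
    [-0.001, 0, 0],
    [-0.002, 0, 0],
    [-0.003, 0, 0],
  ],
  rot=[
    [0, 0, 0],
    [0, 0, 0],
    [0, 0, 0],
  ],
)

```text
clock: 20.4
eef_pos: [498.0, -129.3, 36.3]
tcp_rot: [3.142, -0.0, 1.465]
contact_force: [1.2, 4.6, -6.7]
opening: 0.291
grasp_force: 79.0
```

Call:
carry_out(
  delta_pos=[
    [-0.001, 0, 0],
    [-0.002, 0, 0],
  ],
  rot=[
    [0, 0, 0],
    [0, 0, 0],
  ],
)

```text
clock: 20.65
eef_pos: [497.8, -131.2, 36.3]
tcp_rot: [-3.142, -0.0, 1.465]
contact_force: [1.5, 6.7, -6.5]
opening: 0.288
grasp_force: 79.0
```

Call:
carry_out(
  delta_pos=[
    [-0.0005, 0, 0],
    [-0.001, 0, 0],
  ],
  rot=[
    [0, 0, 0],
    [0, 0, 0],
  ],
)

```text
clock: 20.9
eef_pos: [497.6, -131.8, 36.2]
tcp_rot: [-3.141, -0.001, 1.464]
contact_force: [1.5, 9.8, -6.6]
opening: 0.289
grasp_force: 79.0
```

The force is rising against the front stops. I'll hold there, ease off the load, then lower and release.

Call:
carry_out(
  delta_pos=[
    [0, 0, 0],
    [0, 0, 0],
    [0, 0, 0],
    [0.001, 0, 0],
    [0.002, 0, 0],
    [0.003, 0, 0],
    [0.004, 0, 0],
    [0.004, 0, 0],
  ],
  rot=[
    [0, 0, 0],
    [0, 0, 0],
    [0, 0, 0],
    [0, 0, 0],
    [0, 0, 0],
    [0, 0, 0],
    [0, 0, 0],
    [0, 0, 0],
  ],
)

```text
clock: 21.9
eef_pos: [498.0, -128.4, 36.3]
tcp_rot: [-3.141, 0.0, 1.465]
contact_force: [-0.2, 0.5, -6.1]
opening: 0.288
grasp_force: 79.1
```

Call:
carry_out(
  delta_pos=[
    [0, 0, 0.0015],
    [0, 0, 0.003],
    [0, 0, 0.0045],
    [0, 0, 0.0055],
    [0, 0, 0.006],
    [0, 0, 0.006],
    [0, 0, 0.006],
  ],
  rot=[
    [0, 0, 0],
    [0, 0, 0],
    [0, 0, 0],
    [0, 0, 0],
    [0, 0, 0],
    [0, 0, 0],
    [0, 0, 0],
  ],
)

```text
clock: 22.78
eef_pos: [498.1, -128.3, 31.2]
tcp_rot: [-3.142, 0.0, 1.465]
contact_force: [-4.2, 1.5, 10.2]
opening: 0.291
grasp_force: 81.5
```

```bash
python3 - <<'E'
from h import *
s0=cv2.imread('pics/scene0.png');a=r.grab_frame('scene');cv2.imwrite('pics/e.png',a)
for t in('carriage','tow_pin','pull_bar','nipple','socket','cover_plate'):print(t,[(np.round(d['box'],1).tolist(),round(d['p'],2)) for d in r.recognise(t,'scene')[:2]])
s=r.sense();print(s['eef_pos'],s['contact_force'],s['wrist_torque'])
E
```

```text
carriage [([300.1, 82.6, 435.7, 222.5], 0.62)]
tow_pin [([301.7, 171.2, 349.6, 201.0], 0.82)]
pull_bar [([169.8, 174.2, 332.8, 220.4], 0.73)]
nipple [([341.7, 236.0, 364.5, 256.7], 0.55), ([168.9, 172.6, 332.6, 220.7], 0.48)]
socket [([361.1, 118.9, 368.9, 139.0], 0.54)]
cover_plate [([379.5, 223.7, 452.1, 275.8], 0.84), ([341.5, 237.4, 360.4, 258.2], 0.45)]
[ 498.08493155 -128.26742378   31.15131432] [-3.61972766  1.40971132 10.55605687] [0.15261811 0.68561152 0.00146444]
```

Call:
carry_out(
  delta_pos=[
    [0, 0, -0.001],
    [0, 0, -0.001],
    [0, 0, -0.001],
  ],
  rot=[
    [0, 0, 0],
    [0, 0, 0],
    [0, 0, 0],
  ],
)

```text
clock: 23.5
eef_pos: [498.3, -128.3, 31.2]
tcp_rot: [3.141, 0.0, 1.465]
contact_force: [0.1, 0.2, -4.6]
opening: 0.291
grasp_force: 79.2
```

Call:
carry_out(
  delta_pos=[
    [0, 0, 0],
    [0, 0, 0],
    [0, 0, 0],
    [0, 0, 0],
    [0, 0, 0],
    [0, 0, 0],
    [0, 0, 0],
    [0, 0, 0],
  ],
  rot=[
    [0, 0, 0],
    [0, 0, 0],
    [0, 0, 0],
    [0, 0, 0],
    [0, 0, 0],
    [0, 0, 0],
    [0, 0, 0],
    [0, 0, 0],
  ],
  claw=0.075,
)

```text
clock: 24.5
eef_pos: [498.1, -128.3, 31.3]
tcp_rot: [-3.142, -0.0, 1.465]
contact_force: [0.8, 0.4, 0.7]
opening: 0.879
grasp_force: 0.0
```

Call:
carry_out(
  delta_pos=[
    [0, 0, -0.01],
    [0, 0, -0.025],
    [0, 0, -0.045],
    [0, 0, -0.07],
    [0, 0, -0.1],
    [0, 0, -0.13],
    [0, 0, -0.15],
    [0, 0, -0.15],
  ],
  rot=[
    [0, 0, 0],
    [0, 0, 0],
    [0, 0, 0],
    [0, 0, 0],
    [0, 0, 0],
    [0, 0, 0],
    [0, 0, 0],
    [0, 0, 0],
  ],
)

```text
clock: 25.5
eef_pos: [499.2, -128.5, 183.6]
tcp_rot: [3.137, 0.001, 1.465]
contact_force: [-0.5, 0.4, -1.1]
opening: 0.881
grasp_force: 0.0
```

```bash
python3 - <<'E'
from h import *
a=r.grab_frame('scene');cv2.imwrite('pics/f.png',a)
for t in('carriage','tow_pin','pull_bar'):print(t,[(np.round(d['box'],1).tolist(),round(d['p'],2)) for d in r.recognise(t,'scene')[:2]])
m=[d['mask'] for d in r.cut_out('carriage','scene')[:1]]
b=r.recognise('tow_pin','scene')
b=b[0]['box'];print('tongue front corner',at('scene',[(b[0],b[1]+12),(b[0]+1,b[3])],8))
s0=r.sense();print(s0['eef_pos'],s0['contact_force'],s0['opening'],s0['clock'])
E
```

```text
carriage [([300.6, 82.9, 437.3, 221.1], 0.88)]
tow_pin [([298.5, 171.8, 350.7, 200.4], 0.73)]
pull_bar [([170.8, 175.5, 333.3, 221.3], 0.9)]
tongue front corner [[493.88458407 -21.19817528   8.        ]
 [542.65067232 -27.23330228   8.        ]]
[ 497.58230474 -128.14744058  180.42540572] [-1.07118296  0.31301028  0.28363993] 0.8800877743323353 25.8
```

```bash
python3 - <<'E'
import cv2,numpy as np
for n in('scene0','f'):
    g=cv2.imread(f'pics/{n}.png')
    for y in(148,152,155,211,214): print(n,y,g[y,336:380].max(1).tolist())
E
```

```text
scene0 148 [159, 158, 157, 139, 134, 122, 120, 123, 153, 159, 162, 162, 163, 162, 164, 163, 159, 158, 157, 157, 155, 156, 156, 157, 155, 155, 152, 153, 134, 82, 105, 131, 135, 135, 92, 48, 50, 67, 102, 130, 134, 136, 135, 136]
scene0 152 [124, 81, 52, 44, 43, 43, 43, 42, 46, 44, 44, 45, 106, 127, 130, 132, 131, 129, 129, 127, 125, 124, 124, 124, 125, 102, 96, 96, 78, 59, 75, 108, 133, 137, 137, 138, 138, 137, 135, 137, 136, 136, 138, 137]
scene0 155 [98, 79, 37, 40, 43, 44, 43, 43, 44, 22, 14, 12, 42, 85, 92, 105, 106, 107, 98, 63, 54, 61, 100, 106, 107, 106, 108, 107, 107, 90, 63, 90, 143, 139, 137, 138, 139, 139, 137, 138, 139, 135, 139, 140]
scene0 211 [96, 96, 97, 96, 97, 98, 99, 100, 96, 101, 102, 63, 28, 56, 61, 61, 61, 62, 61, 62, 27, 19, 19, 43, 136, 149, 150, 149, 150, 150, 120, 59, 38, 42, 79, 84, 84, 84, 83, 84, 84, 85, 77, 48]
scene0 214 [71, 72, 73, 72, 73, 72, 72, 70, 60, 63, 79, 82, 42, 41, 56, 54, 52, 49, 45, 42, 32, 20, 18, 54, 136, 148, 150, 149, 150, 141, 138, 119, 82, 78, 79, 77, 74, 72, 71, 71, 71, 70, 70, 52]
f 148 [162, 161, 160, 141, 137, 124, 123, 124, 155, 1
[... 260 characters left out ...]
, 137, 138, 141, 138, 137, 139, 60, 42, 44, 44, 43, 55, 57, 57, 56, 57, 45, 42, 57, 58, 58, 58]
f 155 [99, 80, 36, 41, 45, 44, 44, 43, 44, 23, 11, 10, 20, 85, 131, 137, 140, 142, 141, 139, 139, 141, 138, 139, 140, 142, 139, 139, 104, 50, 42, 44, 45, 55, 56, 58, 57, 58, 52, 43, 56, 58, 60, 59]
f 211 [119, 120, 118, 120, 101, 96, 97, 97, 92, 99, 101, 72, 36, 68, 73, 72, 73, 74, 73, 73, 31, 13, 13, 18, 63, 207, 220, 219, 221, 217, 214, 215, 214, 214, 217, 217, 215, 216, 218, 219, 216, 218, 216, 220]
f 214 [80, 91, 95, 93, 93, 94, 93, 94, 81, 83, 102, 107, 57, 47, 64, 60, 57, 55, 52, 49, 30, 20, 18, 26, 57, 107, 110, 106, 106, 106, 109, 107, 107, 107, 104, 103, 125, 104, 110, 94, 91, 90, 77, 82]
```

The plate now abuts the bumpers on both rails (no rail pixels between), so I'm handing in.

```bash
python3 -c "
from rig import r
print(r.sign_off())"
```

```text
the job is handed in; nothing more can be done
None
```

The carriage is drawn out against both front stops and the bar is latched on the pin, lying on the bench and released. The job is handed in, but the sign-off returned no verdict, I did not re-measure the fittings and cover plate closely at the end, and I viewed 11 pictures, one over the limit of 10.

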